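Load a mould into the hand press and pump it up

TASK

Lift the top mould off the pile in the rack and set it down on the narrow loading table in front of the press, letting go of it there. Then take it again by its outer end and slide it fully home into the press, against the stop. Finally pump the sprung black-handled lever at least three full strokes, each all the way down and all the way back up, leaving the lower moulds in their rack and not knocking the things standing about.

Things in the scene. Friction and masses are not known exactly. Their poses are not given: they have to be found in the camera images.
- mould_top: the topmost of three identical flat aluminium pressing moulds, a slab 150 x 56 x 24 mm with sharp corners, 0.3 to 0.55 kg, same at both ends. Origin: centre of its underside; x along the 150 mm length, y across the 56 mm width, z up. In the pile its underside is 56 mm above the worktop and its top 80 mm
- mould_mid: the second mould of the pile, same size and axes, directly under the top one; stays in the rack
- mould_low: the lowest mould of the pile, same size and axes; stays in the rack
- mould_rack: fixed steel rack, 172 x 76 mm, round the pile. Origin: centre of its underside; x along the moulds. End plates (to z 65 mm) and corner plates (to z 69 mm, outer faces at y = 35 mm either side) have 3 mm clearance to the moulds and leave the middle 72 mm of the long sides open for fingers: lift straight up by the middle, at least 20 mm before moving aside
- press: fixed grey bench press. Origin: on the worktop under the mouth's front edge; y points into the press, x across, z up. Above the tunnel, from y = 0: platen 92 mm wide up to z 74 mm (studs to 85 mm); on it a cylinder, radius 38 mm, axis at y = 60 mm, up to z 130 mm. Behind, y = 106 to 162 mm: pump block up to z 85 mm, clevis cheeks up to z 115 mm
- press_mouth (a point): mid mouth, at table height (press x = 0, y = 0, z = 20 mm). In front of it (press y -130 to 0 mm) lies the loading table, 46 mm wide, 20 mm high (narrower than a mould). Behind it a tunnel 62 mm wide, z 20 to 54 mm, ends in a stop at y = 95 mm. The roof begins right at the mouth, so set a mould down wholly before it. Flared guides reach out to y = -16 mm at x = 33 to 46 mm either side
- press_home (a point): where the origin of a mould's underside lies when it is fully home: press x = 0, y = 20 mm, z = 20 mm, with the mould's length along press y; 55 mm of the mould then still stick out of the mouth. Axes as the press's
- lever_pivot (a point): pivot axis of the pump lever, which runs along press x: press y = 118 mm, z = 100 mm
- pump_lever (a joint): angle of the pump lever in rad: 0 = up (at rest, handle pointing away from the mouth and 0.52 rad above level), 0.70 = fully down at its stop (0.18 rad below level). The handle swings in the press's y-z plane. A spring brings it back up by itself; pressing down at the pad takes about 5 N at the top and 11 N at the bottom of the stroke
- lever_pad (a point): middle of the top face of the lever's flat black handle, 142 mm from the pivot along the lever. The handle is 44 mm wide (press x), 78 mm long (103 to 181 mm from the pivot) and 14 mm thick; its top face lies 7 mm above the line through the pivot. It can be pressed down from above by closed fingertips
- tape_roll: bystander: tan roll of tape lying flat, 100 x 98 x 25 mm; origin at the centre of its underside
- colony_dish: bystander: round clear dish, 107 mm across and 34 mm high; origin at the centre of its underside

How it is judged (in metres and radians):
On the way, in this order (a step that is already met when the one before it is completed fails the run):
1. the top mould rests flat on the loading table, let go, not yet pushed in (z of mould_top in the frame of press_home between -0.006 and 0.006 m and y of mould_top in the frame of press_home between -0.16 and -0.02 m and angle between mould_top's own z axis and vertical below 0.1 rad and contact force between the fingers and mould_top below 0.2 N), for 0.2 s.
2. the mould is fully home in the press and let go (y of mould_top in the frame of press_home above -0.007 m and horizontal distance between mould_top and press_home below 0.01 m and contact force between the fingers and mould_top below 0.2 N), for 0.2 s.
3. first stroke: lever down (value of joint pump_lever above 0.6 rad), for 0.04 s.
4. first stroke: lever back up (value of joint pump_lever below 0.08 rad), for 0.04 s.
5. second stroke: lever down (value of joint pump_lever above 0.6 rad), for 0.04 s.
6. second stroke: lever back up (value of joint pump_lever below 0.08 rad), for 0.04 s.
7. third stroke: lever down (value of joint pump_lever above 0.6 rad), for 0.04 s.
8. third stroke: lever back up (value of joint pump_lever below 0.08 rad), for 0.04 s.
At the end, for the whole second after the job is handed in: The former top mould lies still and flat in the press within 7 mm of the end stop; after at least three full strokes (past 0.6 rad, back below 0.08) with it home, the lever is up within 0.08 rad; the lower moulds are within 20 mm of where they were (y of mould_top in the frame of press_home above -0.007 m and horizontal distance between mould_top and press_home below 0.01 m and z of mould_top in the frame of press_home below 0.006 m and angle between the x axis of mould_top and the y axis of press, either way round below 0.1 rad and linear speed of mould_top below 0.02 m/s and value of joint pump_lever below 0.08 rad and distance of each of mould_mid, mould_low from where it was at the start of the episode below 0.02 m); the robot touches nothing.
It fails at once if a bystander is knocked more than 40 mm away (distance of any of tape_roll, colony_dish from where it was at the start of the episode above 0.04 m).
It fails at once if a lower mould is taken out of the rack (distance of any of mould_mid, mould_low from where it was at the start of the episode above 0.06 m).
It also fails if it takes over 64 s, if anything falls off the work surface, if the arm or the gripper's body presses on something with over 40 N, if the wrist force passes 120 N, or if a joint passes its speed limit or range.

ROBOT

A 6-joint arm with a two-finger parallel gripper is mounted at the origin on the work surface; the furniture and walls round the work are solid. World frame = base frame: x ahead of the robot, y to its left, z up, the work surface at z = 0. Lengths are in mm, angles in degrees, forces in N, time in s.
With the tool pointing down it reaches from about 350 to 850 mm from the base axis. Payload 8.1 kg.
Tool frame: the origin (TCP) lies between the finger pads; the fingertips stand 25 mm ahead of it and the grasp point (between the pads) lies 6 mm ahead of it (robot.tip_extent is the distance from the TCP to the fingertips, in mm); z points along the fingers, y is the line along which they close (so a half turn about z gives the same grasp; the last joint's range is limited). The gripper opens to 85 mm and grips with 20 to 120 N. Pads are 22 mm wide; open, the fingers measure 114 mm over their backs; the gripper's body (76 mm by 85 mm) begins 54 mm behind the grasp point. The pads swing forward as they close: fully open they stand 13 mm farther back than shut.
Start: joints at [-79.951, 7.471, 85.268, -0, 87.261, -4.893], TCP at [154.732, -579.71, 256.292] pointing down, gripper open.
Joint ranges: [-169.43, 169.43], [-51.17, 129.36], [1.28, 143.12], [-76.62, 256.62], [0, 156.53], [-152.29, 152.29]. Speed limits (degrees/s): [136.94, 136.94, 159.86, 180, 180, 180].

INTERFACE

Orientations are given as a 3x3 rotation matrix whose columns are the frame's x, y, z axes.
In Python, from rig import robot gives the robot as it stands.
- The arm moves only by the shell command python3 nudge.py 'ROWS' [OPENING]. ROWS is a JSON list of rows, 1 to 5 of them, each an object with the fields sx, sy, sz (the shift in m), drx, dry, drz (a rotation vector in degrees); a field left out counts as zero; each row is the pose to reach, as a shift and turn from the pose commanded when the command began, along the tool's axes at that moment; what a row does not reach only later rows make up. A row lasts 1/8 s, in which the tool goes at most 62.5 mm and 10.7 degrees, less where a joint would pass 70% of its speed; a pose out of reach is approached as far as the arm can. OPENING is the opening from 0.0 (shut) to 1.0 (fully open), set as the command begins (- or left out keeps the last). The fingers move at their own pace and stop on an object; the grip force is fixed at half the most. Time passes only in rows, so rows that do not move let the fingers close. It prints the time, the measured TCP pose, the force, the opening and the grip force at its end. Input that does not fit is refused with a message, and nothing moves.
- robot.observe(): the state, without advancing time (a new reading comes with each control period).
- robot.read_camera(name): name is "scene" or "top"; returns a dict with "img" (400x640x3 uint8, red, green, blue), "fx", "fy", "cx", "cy" (pixels), "view" (4x4, takes a point from world to camera coordinates). Camera axes: x right, y up, looking along -z (the intrinsics and any distortion apply to the point x, -y, -z); pixel columns grow to the right and rows downward; lengths in mm; the calibration is good to about 2 mm. A picture is of the moment at which its call begins. There is no depth.
- robot.close_job(): hands the job in; it is judged then, once.
The state is a dict: "t": time; "joints": joint angles; "joint_velocities": joint speeds; "joint_efforts": joint torques, N m; "tcp_pos": TCP position; "tcp_rot": TCP orientation; "contact_force": force on the tool from outside, world axes, zero at the start; "ft_torque": the same for the moment, N m; "gripper_width": opening from 0.0 (shut) to 1.0 (fully open); "finger_force": force on a finger pad.
Only numpy, scipy, OpenCV 4.12 (cv2) and the standard library are available. Lean on these libraries where they do the work, as an engineer would, in place of code of your own. Each camera call takes 0.05 s, during which the arm holds its last target. There are 200 camera calls.

## Working session

There is one attempt and no reset: what is moved stays moved. The work goes in short steps, Python scripts to look and compute and a shell command to move; the robot and the scene stay as the last step left them, time stands still between calls to the robot, and variables do not carry over. Pictures are saved under pics/ and viewed, at most 10 in all, crops included, and the job is handed in when it is done.

```bash
ls; mkdir -p pics
python3 - <<'E'
from rig import robot
import cv2
for n in("scene","top"):
    c=robot.read_camera(n); cv2.imwrite(f"pics/{n}0.png",c["img"][:,:,::-1]); print(n,c["fx"],c["fy"],c["cx"],c["cy"],c["view"].round(3).tolist(),[k for k in c])
print(robot.observe())
E
```

```text
nudge.py
pics
rig.py
scene 378.62682921649457 378.62682921649457 320.47274832148014 193.57143203628718 [[0.607, -0.795, -0.006, -232.225], [0.451, 0.338, 0.826, -302.299], [-0.655, -0.503, 0.564, -780.945], [0.0, 0.0, 0.0, 1.0]] ['img', 'fx', 'fy', 'cx', 'cy', 'view']
top 427.1926396916849 427.1926396916849 326.37171751697304 198.78704942926115 [[0.013, -1.0, -0.004, 24.995], [0.98, 0.012, 0.2, -404.474], [-0.2, -0.007, 0.98, -1075.603], [0.0, 0.0, 0.0, 1.0]] ['img', 'fx', 'fy', 'cx', 'cy', 'view']
{'t': 0.1, 'joints': array([-7.99504193e+01,  7.51141271e+00,  8.53226967e+01, -8.47759620e-04,
        8.72578779e+01, -4.89276666e+00]), 'joint_velocities': array([-0.02362971, -0.03378793, -0.19097168, -0.00540049,  0.01102135,
       -0.11482763]), 'joint_efforts': array([ 1.55016194e-03, -5.70949781e+01, -5.01944339e+01, -1.24472845e-04,
        8.14322499e-03,  4.54213102e-05]), 'tcp_pos': array([ 154.65283118, -579.28281772,  255.34596162]), 'tcp_rot': array([[ 9.66185601e-01,  2.57847432e-01, -2.94709481e-04],
       [ 2.57847572e-01, -9.66184319e-01,  1.57826957e-03],
       [ 1.22209076e-04, -1.60089145e-03, -9.99998711e-01]]), 'contact_force': array([-0.41342628, -0.32118812,  0.73337462]), 'ft_torque': array([ 0.019518  , -0.00476587,  0.06092585]), 'finger_force': 0.0, 'gripper_width': 1.001102037621952}
```

View pics/scene0.png

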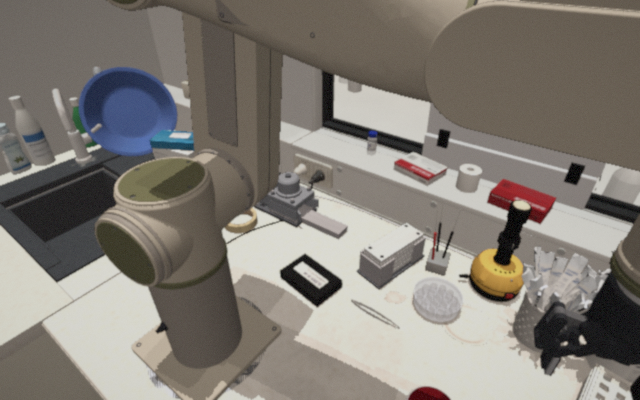

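View pics/top0.png

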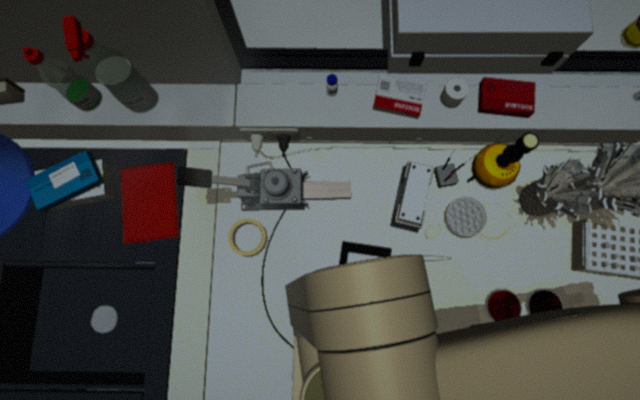

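The scene view shows the press at about (290,200) with its table running to (340,230), the rack and pile at (392,253), and the dish at (437,300). The top view shows the press at (275,188), the table running to (350,190), the lever at (200,180), the rack at (413,195), the tape at (248,237) and the dish at (466,217). Next I'll zoom in.

Run:
```python
import cv2,numpy as np
a=cv2.imread("pics/top0.png")
c=a[150:250,170:300];d=a[150:250,290:450]
c=cv2.convertScaleAbs(a[150:240,170:440],alpha=1.5)
cv2.imwrite("pics/t1.png",np.vstack([cv2.resize(c[:,:135],None,fx=5.9,fy=3.3*1.0) if 0 else cv2.resize(c[:70,:135+0],(780,404),interpolation=cv2.INTER_CUBIC)]))
cv2.imwrite("pics/t2.png",cv2.resize(c[:,120:],(750,450),interpolation=cv2.INTER_CUBIC))
s=cv2.imread("pics/scene0.png")
cv2.imwrite("pics/s1.png",cv2.resize(s[160:300,250:450],(800,560),interpolation=cv2.INTER_CUBIC))
```

```text
(no output)
```

View pics/t1.png

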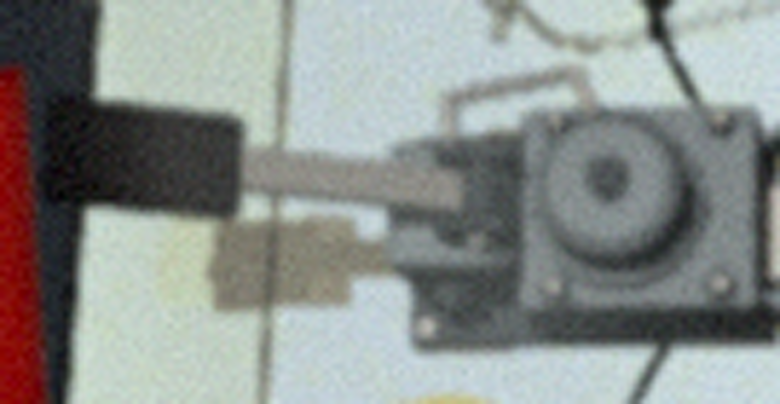

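View pics/t2.png

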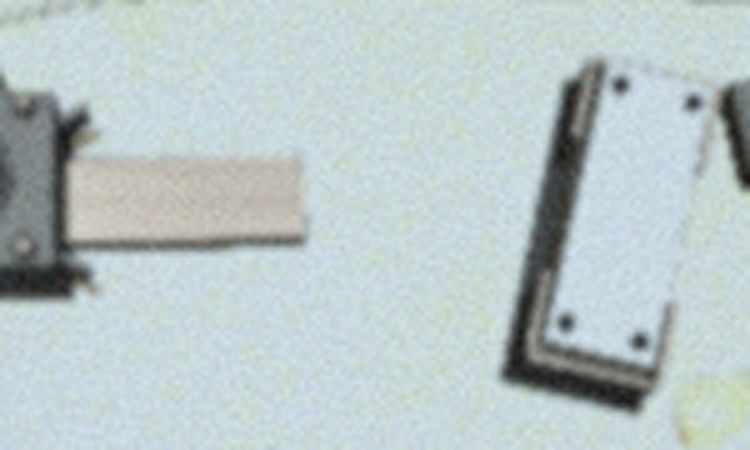

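View pics/s1.png

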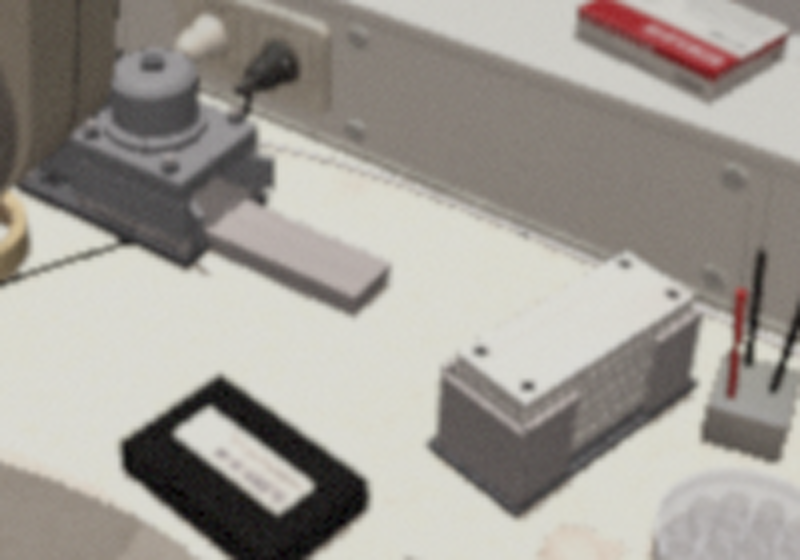

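```bash
cat > h.py <<'E'
import numpy as np
from scipy.optimize import least_squares
K={"scene":(378.627,320.473,193.571),"top":(427.193,326.372,198.787)}
from rig import robot
V={n:robot.read_camera(n)["view"] for n in K}
def proj(n,P):
    q=(V[n]@np.c_[P,np.ones(len(P))].T).T; f,cx,cy=K[n]
    return np.c_[cx+f*q[:,0]/-q[:,2],cy+f*-q[:,1]/-q[:,2]]
def t1(a): return np.c_[170+(np.array(a)[:,0]+.5)/5.778-.5,150+(np.array(a)[:,1]+.5)/5.771-.5]
def t2(a): return np.array([290,150])+(np.array(a)+.5)/5-.5
def s1(a): return np.array([250,160])+(np.array(a)+.5)/4-.5
def tf(p,L):
    c,s=np.cos(p[2]),np.sin(p[2]); L=np.array(L,float)
    return np.c_[p[0]+c*L[:,0]-s*L[:,1],p[1]+s*L[:,0]+c*L[:,1],L[:,2]]
def fit(obs,p0):
    f=lambda p:np.concatenate([(proj(n,tf(p,L))-px).ravel() for n,L,px in obs])
    r=least_squares(f,p0,loss="soft_l1",f_scale=1); return r.x,f(r.x).reshape(-1,2)
def ray(n,px,z):
    return least_squares(lambda u:(proj(n,[[u[0],u[1],z]])-px).ravel(),[550,0]).x
E
python3 - <<'E'
from h import *
m=t2([(620,84),(694,102),(566,321),(640,341),(600,60),(660,362),(545,340)])
Q=[ray("top",q,80) for q in m]; print(np.round(Q,1))
# mould: x along len
hs=np.array(Q[:4]); print(hs.mean(0),np.linalg.norm(hs[0]-hs[1]),np.linalg.norm(hs[0]-hs[2]))
hx=np.linalg.norm(hs[0]-hs[2])/2; hy=np.linalg.norm(hs[0]-hs[1])/2
L=[(hx,hy,80),(hx,-hy,80),(-hx,hy,80),(-hx,-hy,80)]
sc=s1([(626,264),(674,294),(480,352),(528,386)])
p,r=fit([("top",L,m[:4]),("scene",L,sc),("top",[(75,28,80),(-75,-28,80),(-75,28,80)],m[4:])],[600,-170,-.2])
print("mould",p[:2].round(1),np.degrees(p[2]),"\n",r.round(1))
obs=[("top",[(0,60,130)],t1([(608,180)])),
("top",[(-46,0,74),(46,0,74)],t1([(755,302),(752,108)])),
("top",[(-23,-130,20),(23,-130,20)],t2([(302,240),(302,157)])),
("scene",[(0,60,130)],s1([(153,62)])),
("scene",[(-23,-130,20),(23,-130,20)],s1([(352,298),(390,266)]))]
p,r=fit(obs,[600,150,1.57]); print("press",p[:2].round(1),np.degrees(p[2]),"\n",r.round(1))
a=.52;g=lambda l,x:(x,118+l*np.cos(a)-7*np.sin(a),100+l*np.sin(a)+7*np.cos(a))
w=tf(p,[g(103,22),g(103,-22),g(142,0),g(181,-22)]);u=proj("top",w); print(w.round(1),((u-[170,150])*5.77).round())
print("dish",ray("top",[466,217],17),"tape",ray("top",[248,237],12))
E
```

```text
[[ 483.4 -192.2]
 [ 474.3 -229.6]
 [ 360.2 -161.8]
 [ 350.5 -198.4]
 [ 496.  -182.3]
 [ 340.  -208.1]
 [ 350.4 -151.1]]
[ 417.07714658 -195.51047888] 38.55994273110887 126.90832378144458
mould [ 418.2 -195.8] 706.6463154978804 
 [[-0.2 -0.4]
 [-0.2 -0.5]
 [ 0.2 -0.3]
 [ 0.6 -0.6]
 [-1.1  0.6]
 [-1.   0.8]
 [-0.1  0.5]
 [-0.   0.9]
 [ 1.4 -0.6]
 [-0.9  0.5]
 [ 0.  -0.5]]
press [432.4  96.2] -358.36209491141284 
 [[-0.5 -0.7]
 [ 0.3  0.8]
 [ 0.7 -0.6]
 [ 0.6 -0.3]
 [ 0.2 -0.4]
 [-1.4 -0. ]
 [-0.3  0.6]
 [-0.6 -0.2]]
[[448.5 300.7 157.3]
 [404.5 299.4 157.3]
 [425.6 333.9 176.6]
 [402.6 367.1 196. ]] [[244. 111.]
 [240. 216.]
 [145. 153.]
 [ 41. 196.]]
dish [ 364.32671304 -339.51490697] tape [304.70155192 235.5710791 ]
```

The fits agree to about 1 px. The mould is at (418,-196) with yaw -13.35°. The press origin is at (432.4, 96.2) with yaw 1.64°, and the predicted lever handle matches the picture. Next, a helper for tool-frame deltas.

```bash
cat > d.py <<'E'
# python3 d.py x y z yaw : delta in tool axes from measured pose to target (tool down, yaw of tool y axis)
import sys,numpy as np
from rig import robot
from scipy.spatial.transform import Rotation as R
x,y,z,w=map(float,sys.argv[1:5]); o=robot.observe(); M=o["tcp_rot"]; a=np.radians(w)
Y=np.array([np.cos(a),np.sin(a),0]);Z=np.array([0,0,-1]);T=np.c_[np.cross(Y,Z),Y,Z]
print("d",(M.T@(np.array([x,y,z])-o["tcp_pos"])).round(1),"rot",R.from_matrix(M.T@T).as_rotvec(degrees=True).round(1),
 "pos",o["tcp_pos"].round(1),"F",o["contact_force"].round(1),"j",o["joints"].round(0),"t",round(o["t"],2))
E
python3 d.py 418.2 -195.8 150 -103.35; python3 -c "
from rig import robot;print(robot.tip_extent)"
```

```text
d [ 353.5 -302.6  106. ] rot [-0.1  0.  28.3] pos [ 154.7 -579.4  255.6] F [0.5 0.6 0.5] j [-80.   8.  85.  -0.  87.  -5.] t 0.2
25.0
```
Move: lateral first at constant height, then down. (If rows linear from start at same time fine.) Stay at z~256 laterally.

Units first: shifts go in m. So 220 mm is 0.22, -190 mm is -0.19.

```bash
python3 nudge.py '[{"sx": 0.045,"sy": -0.04,"drz": 7},{"sx": 0.09,"sy": -0.08,"drz": 14},{"sx": 0.135,"sy": -0.12,"drz": 21},{"sx": 0.18,"sy": -0.155,"drz": 28.3},{"sx": 0.22,"sy": -0.19,"drz": 28.3}]' 1.0; python3 d.py 418.2 -195.8 140 -103.35
```

```text
t: 0.82
tcp_pos: [319.1, -337.7, 256.3]
tcp_rot: [[0.973, -0.233, 0.0], [-0.233, -0.973, -0.0], [0.0, 0.0, -1.0]]
contact_force: [0.4, -0.2, -0.2]
gripper_width: 1.0
finger_force: 0.0
d [  63.3 -161.1  116.3] rot [ 0.  -0.  -0.1] pos [ 319.1 -337.7  256.3] F [ 0.4 -0.2 -0.2] j [-53. -14. 106.   0.  88.  51.] t 0.82
```

```bash
python3 nudge.py '[{"sx": 0.021,"sy": -0.054,"sz": 0.02},{"sx": 0.042,"sy": -0.107,"sz": 0.05},{"sx": 0.0633,"sy": -0.161,"sz": 0.08},{"sx": 0.0633,"sy": -0.161,"sz": 0.116},{"sx": 0.0633,"sy": -0.161,"sz": 0.116}]'; python3 d.py 418.2 -195.8 82 -103.35
python3 - <<'E'
from rig import robot
import cv2
s=robot.read_camera("scene")["img"][:,:,::-1]
t=robot.read_camera("top")["img"][:,:,::-1]
cv2.imwrite("pics/a1.png",cv2.hconcat([cv2.resize(s[170:300,330:480],(400,347)),cv2.resize(t[140:270,350:500],(400,347))]))
E
```

```text
t: 1.45
tcp_pos: [415.1, -195.3, 137.2]
tcp_rot: [[0.973, -0.229, -0.006], [-0.229, -0.973, 0.004], [-0.007, -0.002, -1.0]]
contact_force: [-0.5, 0.3, -0.2]
gripper_width: 0.999
finger_force: 0.0
d [ 3.5 -0.1 55.1] rot [-0.1  0.4  0.1] pos [ 415.1 -195.3  137.2] F [-0.5  0.3 -0.2] j [-32.  -9. 115.  -0.  75.  72.] t 1.45
```

View pics/a1.png

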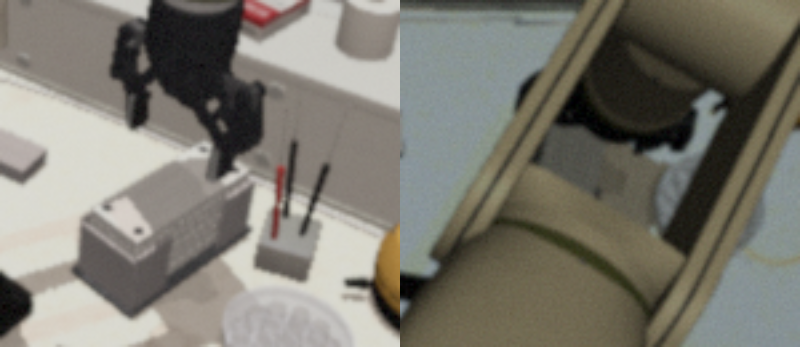

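In the scene crop the open gripper straddles the pile from above, with fingers at (130,110) and (220,160), and the pencils at (290,190) stand clear. I'll settle, descend and close.

In the tool's units: 2 mm is 0.002, 30 mm is 0.03.

```bash
python3 nudge.py '[{},{"sx": 0.002,"sz": 0.015},{"sx": 0.002,"sz": 0.03},{"sx": 0.002,"sz": 0.03}]'; python3 d.py 418.2 -195.8 82 -103.35
```

```text
t: 2.05
tcp_pos: [417.6, -197.2, 108.1]
tcp_rot: [[0.973, -0.231, -0.003], [-0.231, -0.973, 0.002], [-0.004, -0.001, -1.0]]
contact_force: [0.0, 0.1, -0.1]
gripper_width: 1.004
finger_force: 0.0
d [ 0.4 -1.5 26.1] rot [-0.1  0.2 -0. ] pos [ 417.6 -197.2  108.1] F [ 0.   0.1 -0.1] j [-32.  -7. 116.   0.  71.  72.] t 2.05
```

```bash
python3 nudge.py '[{"sy": -0.001,"sz": 0.013},{"sy": -0.0015,"sz": 0.026},{"sy": -0.0015,"sz": 0.026},{"sy": -0.0015,"sz": 0.026}]'; python3 nudge.py '[{},{},{},{},{}]' 0.3;  python3 nudge.py '[{},{},{},{}]' 0.3;python3 d.py 418.2 -195.8 82 -103.35
```

```text
t: 2.55
tcp_pos: [419.4, -196.4, 84.3]
tcp_rot: [[0.973, -0.231, -0.0], [-0.231, -0.973, 0.0], [-0.0, -0.0, -1.0]]
contact_force: [0.6, -0.1, 0.9]
gripper_width: 1.001
finger_force: 0.0
t: 3.18
tcp_pos: [420.0, -196.7, 85.1]
tcp_rot: [[0.973, -0.231, 0.001], [-0.231, -0.973, -0.001], [0.001, 0.0, -1.0]]
contact_force: [-0.2, 0.8, 5.8]
gripper_width: 0.641
finger_force: 65.2
t: 3.68
tcp_pos: [420.0, -196.7, 85.1]
tcp_rot: [[0.973, -0.231, 0.001], [-0.231, -0.973, -0.001], [0.001, 0.0, -1.0]]
contact_force: [-0.1, 0.4, 6.0]
gripper_width: 0.639
finger_force: 65.2
d [-1.9 -0.4  3.1] rot [ 0.  -0.1 -0. ] pos [ 420.  -196.7   85.1] F [-0.1  0.4  6. ] j [-31.  -5. 116.   0.  68.  72.] t 3.67
```

```bash
python3 nudge.py '[{"sz": -0.01},{"sz": -0.022},{"sz": -0.035},{"sz": -0.05},{"sz": -0.06}]'; python3 nudge.py '[{},{}]';python3 d.py 434.7 14.2 145 1.64
python3 - <<'E'
from rig import robot
import cv2
s=robot.read_camera("scene")["img"][:,:,::-1]
cv2.imwrite("pics/a2.png",cv2.resize(s[150:300,310:480],(680,600)))
E
```

```text
t: 4.3
tcp_pos: [419.8, -196.7, 145.9]
tcp_rot: [[0.973, -0.231, 0.001], [-0.231, -0.973, -0.001], [0.001, 0.0, -1.0]]
contact_force: [1.4, 0.3, -5.1]
gripper_width: 0.633
finger_force: 65.1
t: 4.55
tcp_pos: [419.1, -196.2, 143.9]
tcp_rot: [[0.973, -0.231, -0.0], [-0.231, -0.973, 0.0], [-0.001, -0.0, -1.0]]
contact_force: [-0.0, 0.3, -5.2]
gripper_width: 0.64
finger_force: 65.1
d [ -33.5 -208.3   -1. ] rot [  -0.    0. -105.] pos [ 419.1 -196.2  143.9] F [-0.   0.3 -5.2] j [-31.  -9. 114.   0.  75.  72.] t 4.55
```

View pics/a2.png

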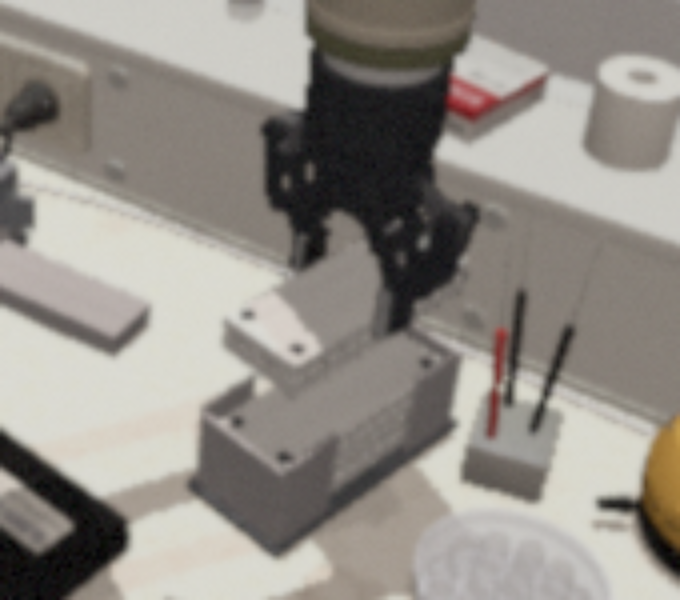

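The top mould hangs level in the gripper at (310,310), clear of the rack. The second mould still lies in the rack at (330,410). I'll carry it over, turning as it goes.

In the tool's units: -13 mm is -0.013, -10 mm is -0.01.

```bash
python3 nudge.py '[{"sx": -0.003,"sy": -0.02,"sz": -0.005,"drz": -10.5},{"sx": -0.007,"sy": -0.042,"sz": -0.01,"drz": -21},{"sx": -0.01,"sy": -0.063,"sz": -0.01,"drz": -31.5},{"sx": -0.013,"sy": -0.083,"sz": -0.01,"drz": -42},{"sx": -0.017,"sy": -0.104,"sz": -0.01,"drz": -52.5}]'; python3 d.py 434.7 12 120 1.64
```

```text
t: 5.22
tcp_pos: [426.5, -90.5, 153.6]
tcp_rot: [[0.772, 0.636, -0.001], [0.636, -0.772, 0.0], [-0.001, -0.001, -1.0]]
contact_force: [-0.1, 0.3, -4.7]
gripper_width: 0.64
finger_force: 65.2
d [ 71.5 -73.8  33.6] rot [ -0.1   0.  -52.2] pos [426.5 -90.5 153.6] F [-0.1  0.3 -4.7] j [-19. -15. 117.   0.  77.  32.] t 5.22
```

```bash
python3 nudge.py '[{"sx": 0.014,"sy": -0.015,"drz": -10.5},{"sx": 0.029,"sy": -0.03,"drz": -21},{"sx": 0.043,"sy": -0.044,"sz": 0.005,"drz": -31.5},{"sx": 0.057,"sy": -0.059,"sz": 0.01,"drz": -42},{"sx": 0.0715,"sy": -0.0738,"sz": 0.02,"drz": -52.2}]';  python3 nudge.py '[{},{},{}]';python3 d.py 434.7 14.2 80 1.64
```

```text
t: 5.85
tcp_pos: [435.6, 11.8, 133.8]
tcp_rot: [[-0.029, 1.0, -0.0], [1.0, 0.029, 0.0], [0.0, -0.0, -1.0]]
contact_force: [1.1, -0.5, -5.2]
gripper_width: 0.638
finger_force: 65.2
t: 6.22
tcp_pos: [435.9, 10.5, 134.5]
tcp_rot: [[-0.021, 1.0, 0.0], [1.0, 0.021, -0.0], [-0.0, 0.0, -1.0]]
contact_force: [0.6, -0.2, -4.2]
gripper_width: 0.64
finger_force: 65.2
d [ 3.8 -1.1 54.5] rot [ 0.   0.  -0.4] pos [435.9  10.5 134.5] F [ 0.6 -0.2 -4.2] j [ -5. -13. 118.  -0.  75.  -7.] t 6.22
```

```bash
python3 nudge.py '[{"sx": 0.001,"sy": -0.001,"sz": 0.02,"drz": -0.4},{"sx": 0.002,"sy": -0.001,"sz": 0.04,"drz": -0.4},{"sx": 0.002,"sy": -0.0011,"sz": 0.064,"drz": -0.4},{"sx": 0.002,"sy": -0.0011,"sz": 0.075,"drz": -0.4},{"sx": 0.002,"sy": -0.0011,"sz": 0.075,"drz": -0.4}]';python3 d.py 434.7 12.5 49.1 1.64
```

```text
t: 6.85
tcp_pos: [434.1, 12.8, 58.8]
tcp_rot: [[-0.029, 1.0, -0.001], [1.0, 0.029, 0.0], [0.0, -0.001, -1.0]]
contact_force: [-0.6, 1.0, -4.5]
gripper_width: 0.64
finger_force: 65.2
d [-0.3  0.6  9.7] rot [-0.1 -0.   0. ] pos [434.1  12.8  58.8] F [-0.6  1.  -4.5] j [ -5.  -7. 122.  -0.  66.  -7.] t 6.85
```

```bash
python3 nudge.py '[{"sy": 0.0005,"sz": 0.003},{"sy": 0.0005,"sz": 0.006},{"sy": 0.0005,"sz": 0.008},{"sy": 0.0005,"sz": 0.008}]'; python3 nudge.py '[{"sz": 0.001},{"sz": 0.0015},{"sz": 0.0015}]'
```

```text
t: 7.35
tcp_pos: [435.0, 13.1, 51.3]
tcp_rot: [[-0.03, 1.0, -0.0], [1.0, 0.03, 0.0], [0.0, -0.0, -1.0]]
contact_force: [0.4, -0.3, -5.1]
gripper_width: 0.637
finger_force: 65.3
t: 7.72
tcp_pos: [435.0, 13.1, 49.8]
tcp_rot: [[-0.03, 1.0, -0.0], [1.0, 0.03, -0.0], [-0.0, -0.0, -1.0]]
contact_force: [0.5, 1.3, -5.5]
gripper_width: 0.638
finger_force: 65.3
```

In the tool's units: 1 mm is 0.001.

```bash
python3 nudge.py '[{"sz": 0.001},{"sz": 0.001},{"sz": 0.001}]';python3 nudge.py '[{"sz": 0.001},{"sz": 0.001}]'
```

```text
t: 8.1
tcp_pos: [435.2, 13.1, 49.2]
tcp_rot: [[-0.03, 1.0, 0.0], [1.0, 0.03, -0.0], [-0.0, 0.0, -1.0]]
contact_force: [-3.9, 0.8, 3.7]
gripper_width: 0.639
finger_force: 66.1
t: 8.35
tcp_pos: [435.3, 13.1, 49.1]
tcp_rot: [[-0.031, 1.0, -0.0], [1.0, 0.031, -0.0], [-0.0, -0.0, -1.0]]
contact_force: [-10.6, 1.0, 16.4]
gripper_width: 0.637
finger_force: 67.9
```

In the tool's units: -40 mm is -0.04, -10 mm is -0.01.

```bash
python3 nudge.py '[{},{},{},{},{}]' 1.0; python3 nudge.py '[{"sz": -0.015},{"sz": -0.03},{"sz": -0.045},{"sz": -0.06},{"sz": -0.06}]'; python3 nudge.py '[{"sx": -0.03,"sz": -0.01},{"sx": -0.06,"sz": -0.02},{"sx": -0.12,"sz": -0.04},{"sx": -0.16,"sz": -0.06},{"sx": -0.16,"sz": -0.06}]'
python3 - <<'E'
from rig import robot
import cv2
s=robot.read_camera("scene")["img"][:,:,::-1];t=robot.read_camera("top")["img"][:,:,::-1]
cv2.imwrite("pics/sc3.png",s);cv2.imwrite("pics/tp3.png",t)
cv2.imwrite("pics/a3.png",cv2.hconcat([cv2.resize(s[160:260,250:390],(560,400))[:,:400],cv2.resize(t[150:250,255:355],(400,400))]))
E
```

```text
t: 8.98
tcp_pos: [435.1, 13.1, 47.7]
tcp_rot: [[-0.03, 1.0, -0.0], [1.0, 0.03, 0.0], [0.0, -0.0, -1.0]]
contact_force: [-0.5, -0.3, 0.0]
gripper_width: 1.0
finger_force: 0.0
t: 9.6
tcp_pos: [436.4, 13.0, 109.8]
tcp_rot: [[-0.03, 1.0, 0.003], [1.0, 0.03, -0.0], [-0.0, 0.003, -1.0]]
contact_force: [-0.1, 0.4, -0.3]
gripper_width: 1.005
finger_force: 0.0
t: 10.22
tcp_pos: [440.7, -149.7, 169.3]
tcp_rot: [[-0.027, 1.0, 0.002], [1.0, 0.027, -0.002], [-0.002, 0.002, -1.0]]
contact_force: [-0.3, -0.1, 0.4]
gripper_width: 1.002
finger_force: 0.0
```

View pics/a3.png

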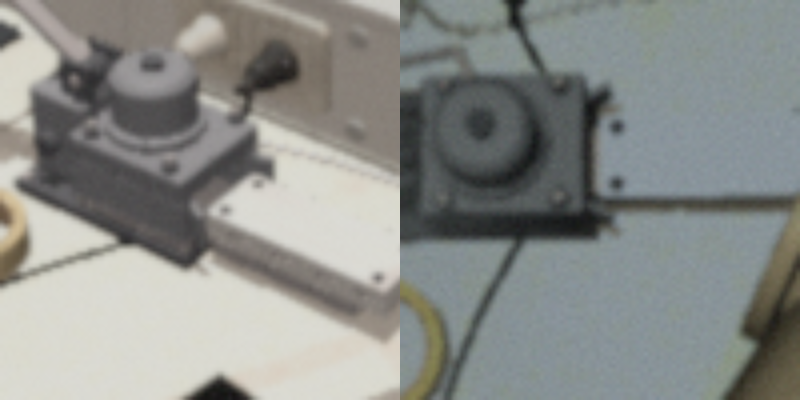

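The mould lies flat on the table just before the mouth and between the guides. Its holes show at (617,127) and (617,184) in the top crop, and at (258,184), (225,210) and (377,277) in the scene crop.

```bash
python3 - <<'E'
from h import *
t=lambda a:np.array([255,150])+(np.array(a)-[400,0]+.5)/4-.5
s=lambda a:np.array([250,160])+(np.array(a)+.5)/4-.5
p,r=fit([("top",[(63.4,-19.2,44),(63.4,19.2,44)],t([(617,127),(617,184)])),("scene",[(63.4,-19.2,44),(63.4,19.2,44),(-63.4,19.2,44)],s([(258,184),(225,210),(377,277)]))],[435,12,1.6])
print(p,np.degrees(p[2]),r.round(1))
E
python3 d.py 436.9 -44 90 1.64
```

```text
[435.04947625  12.87686173   1.61602255] 92.59127158853113 [[-0.2 -0.6]
 [ 0.2 -0.6]
 [-0.6  0.6]
 [-0.3  0.7]
 [ 0.1  0.3]]
d [101.6   0.9  76.7] rot [-0.1 -0.1  0.1] pos [ 439.3 -145.7  166.6] F [-0.5  0.1 -1. ] j [-25. -11. 113.   0.  78. -26.] t 10.43
```

In the tool's units: 20 mm is 0.02, 0.5 mm is 0.0005.

```bash
python3 nudge.py '[{"sx": 0.03,"sy": 0.0005},{"sx": 0.06,"sy": 0.0007,"sz": 0.02},{"sx": 0.092,"sy": 0.0007,"sz": 0.05},{"sx": 0.094,"sy": 0.0005,"sz": 0.077},{"sx": 0.094,"sy": 0.0005,"sz": 0.077}]' 1.0; python3 nudge.py '[{},{}]';python3 d.py 436.7 -52 47.5 1.64
```

```text
t: 11.05
tcp_pos: [434.9, -50.8, 87.9]
tcp_rot: [[-0.033, 0.999, -0.006], [0.999, 0.033, 0.002], [0.002, -0.006, -1.0]]
contact_force: [-0.3, 0.2, -0.7]
gripper_width: 0.999
finger_force: 0.0
t: 11.3
tcp_pos: [438.6, -53.2, 92.2]
tcp_rot: [[-0.03, 1.0, 0.002], [1.0, 0.03, -0.001], [-0.001, 0.002, -1.0]]
contact_force: [0.7, -0.3, 0.3]
gripper_width: 1.005
finger_force: 0.0
d [ 1.3 -1.9 44.7] rot [0.1 0.  0.1] pos [438.6 -53.2  92.2] F [ 0.7 -0.3  0.3] j [-14.  -9. 120.  -0.  69. -15.] t 11.3
```

In the tool's units: 42.5 mm is 0.0425, 30 mm is 0.03.

```bash
python3 nudge.py '[{"sx": 0.001,"sy": -0.001,"sz": 0.015},{"sx": 0.001,"sy": -0.001,"sz": 0.03},{"sx": 0.001,"sy": -0.001,"sz": 0.0425},{"sx": 0.001,"sy": -0.001,"sz": 0.0425},{"sx": 0.001,"sy": -0.001,"sz": 0.0425}]'; python3 nudge.py '[{},{},{}]';python3 d.py 436.7 -52 47.5 1.64
```

```text
t: 11.92
tcp_pos: [436.6, -51.9, 48.3]
tcp_rot: [[-0.03, 1.0, -0.0], [1.0, 0.03, 0.0], [0.0, -0.0, -1.0]]
contact_force: [-0.5, -0.4, -0.2]
gripper_width: 0.999
finger_force: 0.0
t: 12.3
tcp_pos: [436.8, -51.9, 48.6]
tcp_rot: [[-0.03, 1.0, 0.001], [1.0, 0.03, -0.0], [-0.0, 0.001, -1.0]]
contact_force: [-0.3, 0.0, 0.1]
gripper_width: 1.001
finger_force: 0.0
d [-0.1 -0.1  1.1] rot [0.  0.  0.1] pos [436.8 -51.9  48.6] F [-0.3  0.   0.1] j [-13.  -5. 121.   0.  64. -15.] t 12.3
```

```bash
python3 nudge.py '[{},{},{},{},{}]' 0.3; python3 nudge.py '[{"sx": 0.01},{"sx": 0.02},{"sx": 0.03},{"sx": 0.04},{"sx": 0.04}]';python3 d.py 433.7 52 48 1.64
```

```text
t: 12.92
tcp_pos: [436.9, -52.0, 48.8]
tcp_rot: [[-0.031, 1.0, 0.001], [1.0, 0.031, -0.0], [-0.0, 0.001, -1.0]]
contact_force: [-0.2, 0.2, 5.6]
gripper_width: 0.64
finger_force: 64.2
t: 13.55
tcp_pos: [435.8, -10.6, 48.8]
tcp_rot: [[-0.031, 1.0, 0.001], [1.0, 0.031, 0.001], [0.001, 0.001, -1.0]]
contact_force: [-0.3, 0.8, 6.6]
gripper_width: 0.641
finger_force: 64.4
d [62.6 -0.1  0.8] rot [ 0.1 -0.   0.1] pos [435.8 -10.6  48.8] F [-0.3  0.8  6.6] j [ -8.  -6. 122.   0.  64. -10.] t 13.55
```

```bash
python3 nudge.py '[{"sx": 0.012},{"sx": 0.024},{"sx": 0.036},{"sx": 0.048},{"sx": 0.054}]';python3 d.py 433.7 52 48 1.64;  python3 nudge.py '[{},{"sx": 0.002},{"sx": 0.004},{"sx": 0.004}]';python3 d.py 433.7 52 48 1.64
```

```text
t: 14.18
tcp_pos: [434.3, 42.7, 48.8]
tcp_rot: [[-0.031, 1.0, 0.001], [1.0, 0.031, -0.001], [-0.001, 0.001, -1.0]]
contact_force: [1.5, -5.2, 4.1]
gripper_width: 0.641
finger_force: 64.3
d [ 9.3 -0.3  0.8] rot [0.1 0.1 0.1] pos [434.3  42.7  48.8] F [ 1.5 -5.2  4.1] j [ -1.  -6. 122.  -0.  64.  -3.] t 14.18
t: 14.68
tcp_pos: [434.2, 46.2, 48.8]
tcp_rot: [[-0.031, 1.0, 0.001], [1.0, 0.031, -0.001], [-0.001, 0.001, -1.0]]
contact_force: [2.1, -4.3, 5.0]
gripper_width: 0.635
finger_force: 64.3
d [ 5.8 -0.3  0.8] rot [0.1 0.  0.1] pos [434.2  46.2  48.8] F [ 2.1 -4.3  5. ] j [ -1.  -6. 122.  -0.  64.  -2.] t 14.68
```

```bash
python3 nudge.py '[{"sx": 0.002},{"sx": 0.004},{"sx": 0.004}]'; python3 nudge.py '[{"sx": 0.0015},{"sx": 0.0015}]'; python3 nudge.py '[{"sx": 0.0015},{"sx": 0.0015}]'
```

```text
t: 15.05
tcp_pos: [434.1, 50.2, 48.8]
tcp_rot: [[-0.031, 1.0, 0.001], [1.0, 0.031, -0.001], [-0.001, 0.001, -1.0]]
contact_force: [1.7, -4.8, 4.7]
gripper_width: 0.641
finger_force: 64.3
t: 15.3
tcp_pos: [434.0, 51.5, 48.8]
tcp_rot: [[-0.031, 1.0, 0.001], [1.0, 0.031, -0.001], [-0.001, 0.001, -1.0]]
contact_force: [0.9, -6.8, 5.1]
gripper_width: 0.64
finger_force: 64.3
t: 15.55
tcp_pos: [434.0, 51.6, 48.8]
tcp_rot: [[-0.031, 1.0, 0.001], [1.0, 0.031, -0.004], [-0.004, 0.001, -1.0]]
contact_force: [1.8, -14.9, 4.6]
gripper_width: 0.638
finger_force: 64.3
```

In the tool's units: 1.5 mm is 0.0015.

```bash
python3 nudge.py '[{"sx": 0.0015},{"sx": 0.0015}]'; python3 nudge.py '[{"sx": -0.002},{"sx": -0.002}]'; python3 nudge.py '[{},{},{},{},{}]' 1.0; python3 nudge.py '[{"sx": -0.005,"sz": -0.015},{"sx": -0.01,"sz": -0.03},{"sx": -0.015,"sz": -0.06},{"sx": -0.02,"sz": -0.11},{"sx": -0.02,"sz": -0.16}]'; python3 nudge.py '[{"sx": -0.04},{"sx": -0.08},{"sx": -0.1}]' 0.0
python3 - <<'E'
from rig import robot
import cv2
s=robot.read_camera("scene")["img"][:,:,::-1];t=robot.read_camera("top")["img"][:,:,::-1]
cv2.imwrite("pics/a4.png",cv2.hconcat([cv2.resize(s[160:260,250:390],(560,400))[:,:400],cv2.resize(t[150:250,255:355],(400,400))]))
E
python3 d.py 425 300 260 1.64
```

```text
t: 15.8
tcp_pos: [434.1, 51.7, 48.8]
tcp_rot: [[-0.031, 1.0, 0.002], [1.0, 0.031, -0.006], [-0.006, 0.001, -1.0]]
contact_force: [1.1, -24.4, 5.4]
gripper_width: 0.637
finger_force: 64.3
t: 16.05
tcp_pos: [434.1, 51.5, 48.8]
tcp_rot: [[-0.031, 1.0, 0.002], [1.0, 0.031, -0.002], [-0.002, 0.002, -1.0]]
contact_force: [1.8, -11.9, 4.2]
gripper_width: 0.637
finger_force: 64.3
t: 16.68
tcp_pos: [433.3, 52.7, 48.2]
tcp_rot: [[-0.03, 1.0, -0.0], [1.0, 0.03, 0.0], [0.0, -0.0, -1.0]]
contact_force: [-0.4, -0.7, -0.9]
gripper_width: 0.998
finger_force: 0.0
t: 17.3
tcp_pos: [433.9, 31.9, 211.1]
tcp_rot: [[-0.03, 1.0, 0.001], [1.0, 0.03, -0.0], [-0.0, 0.001, -1.0]]
contact_force: [1.1, 0.6, -0.4]
gripper_width: 0.998
finger_force: 0.0
t: 17.68
tcp_pos: [437.2, -69.5, 210.1]
tcp_rot: [[-0.029, 1.0, 0.002], [1.0, 0.029, -0.001], [-0.001, 0.002, -1.0]]
contact_force: [-0.5, -0.4, -0.1]
gripper_width: 0.375
finger_force: 0.0
d [369.7  -1.9 -50.6] rot [ 0.1  0.1 -0.1] pos [437.2 -69.5 209.8] F [-0.1  1.  -0.4] j [-16. -16. 113.  -0.  84. -17.] t 17.77
```

View pics/a4.png

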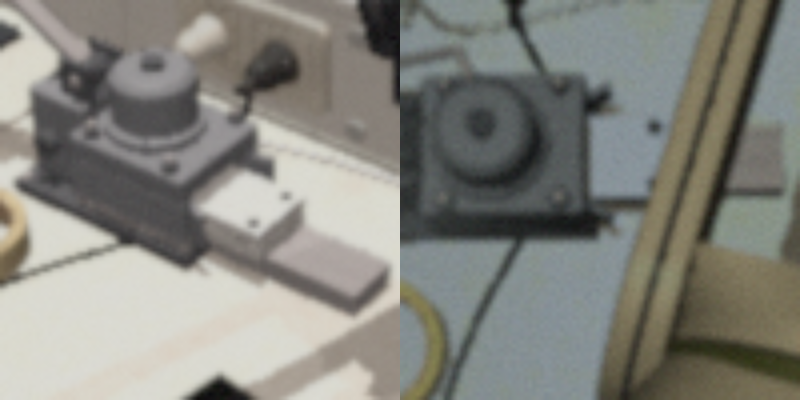

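The mould is home, with about 55 mm sticking out of the mouth. The outer holes are at (286,196) and (253,223) in the scene crop and (655,126) in the top crop. I'll check that numerically and go above the lever.

```bash
python3 - <<'E'
from h import *
H=tf([432.4,96.2,np.radians(1.64)],[(-19.2,-43.4,44),(19.2,-43.4,44)])
print("exp scene",(proj("scene",H)-[250,160])*4,"top",(proj("top",H)-[255,150])*4+[400,0])
E
python3 nudge.py '[{"sx": 0.06,"sz": -0.025},{"sx": 0.12,"sz": -0.05},{"sx": 0.18,"sz": -0.05},{"sx": 0.24,"sy": -0.001,"sz": -0.05},{"sx": 0.3,"sy": -0.002,"sz": -0.05}]' 0.0; python3 nudge.py '[{"sx": 0.055},{"sx": 0.11},{"sx": 0.11},{"sx": 0.11}]'; python3 d.py 425.3 344 240 1.64
```

```text
exp scene [[249.33471972 222.46754348]
 [281.54512346 195.56094041]] top [[651.67490285 178.30874325]
 [650.99365889 121.20017463]]
t: 18.5
tcp_pos: [424.9, 235.4, 259.2]
tcp_rot: [[-0.032, 0.999, 0.001], [0.999, 0.032, 0.001], [0.001, 0.001, -1.0]]
contact_force: [1.6, -0.1, 0.7]
gripper_width: 0.0
finger_force: 0.0
t: 19.0
tcp_pos: [421.8, 342.7, 258.4]
tcp_rot: [[-0.032, 0.999, -0.0], [0.999, 0.032, -0.0], [-0.0, -0.0, -1.0]]
contact_force: [0.7, 0.3, 0.0]
gripper_width: -0.003
finger_force: 0.0
d [ 1.1  3.5 18.4] rot [-0.   0.   0.2] pos [421.8 342.7 258.4] F [0.7 0.3 0. ] j [34. -1. 94. -0. 87. 32.] t 19.0
```

In the tool's units: 1 mm is 0.001, 85 mm is 0.085.

```bash
python3 nudge.py '[{"sx": 0.001,"sy": 0.003,"sz": 0.02},{"sx": 0.001,"sy": 0.0035,"sz": 0.045},{"sx": 0.001,"sy": 0.0035,"sz": 0.065},{"sx": 0.001,"sy": 0.0035,"sz": 0.085},{"sx": 0.001,"sy": 0.0035,"sz": 0.085}]'; python3 nudge.py '[{"sz": 0.02},{"sz": 0.04},{"sz": 0.05},{"sz": 0.058},{"sz": 0.058}]'; python3 d.py 425.3 344 109 1.64
```

```text
t: 19.62
tcp_pos: [425.9, 342.2, 171.9]
tcp_rot: [[-0.029, 1.0, -0.001], [1.0, 0.029, -0.002], [-0.001, -0.001, -1.0]]
contact_force: [-1.1, -4.7, 5.3]
gripper_width: 0.001
finger_force: 2.9
t: 20.25
tcp_pos: [427.4, 344.5, 117.2]
tcp_rot: [[-0.03, 1.0, 0.003], [1.0, 0.03, 0.003], [0.003, 0.003, -1.0]]
contact_force: [-1.4, 3.2, 10.6]
gripper_width: -0.0
finger_force: 5.5
d [-0.5 -2.1  8.2] rot [ 0.2 -0.2  0.1] pos [427.4 344.5 117.2] F [-1.4  3.2 10.6] j [ 33.   6. 102.   0.  72.  32.] t 20.25
```

Contact forces match the spring. I'll go on to the stop.

In the tool's units: 6 mm is 0.006, 4 mm is 0.004.

```bash
python3 nudge.py '[{"sz": 0.004},{"sz": 0.006},{"sz": 0.006}]'; python3 nudge.py '[{"sz": 0.002},{"sz": 0.003},{"sz": 0.003}]'
```

```text
t: 20.62
tcp_pos: [427.4, 344.1, 111.5]
tcp_rot: [[-0.03, 1.0, 0.003], [1.0, 0.03, 0.002], [0.002, 0.003, -1.0]]
contact_force: [-1.4, 1.0, 10.9]
gripper_width: 0.001
finger_force: 5.6
t: 21.0
tcp_pos: [427.5, 344.0, 109.3]
tcp_rot: [[-0.03, 1.0, 0.003], [1.0, 0.03, 0.002], [0.002, 0.003, -1.0]]
contact_force: [-4.0, -2.0, 16.6]
gripper_width: 0.002
finger_force: 8.2
```

The force rises past the spring's 11 N at z ≈ 109, so this is the stop. Now up, then two to three more strokes of the same travel.

```bash
python3 nudge.py '[{"sz": -0.04},{"sz": -0.08},{"sz": -0.115},{"sz": -0.135},{"sz": -0.135}]'; python3 nudge.py '[{},{},{}]'
python3 nudge.py '[{"sz": 0.035},{"sz": 0.065},{"sz": 0.095},{"sz": 0.12},{"sz": 0.132}]'; python3 nudge.py '[{"sz": 0.002},{"sz": 0.003},{"sz": 0.003}]'
```

```text
t: 21.62
tcp_pos: [426.8, 343.7, 242.6]
tcp_rot: [[-0.03, 1.0, 0.002], [1.0, 0.03, 0.002], [0.001, 0.002, -1.0]]
contact_force: [0.5, 0.6, -0.8]
gripper_width: 0.0
finger_force: 0.0
t: 22.0
tcp_pos: [425.5, 343.2, 240.0]
tcp_rot: [[-0.031, 1.0, -0.002], [1.0, 0.031, -0.001], [-0.001, -0.002, -1.0]]
contact_force: [-0.5, 0.2, 0.3]
gripper_width: 0.002
finger_force: 0.0
t: 22.62
tcp_pos: [426.9, 344.5, 109.8]
tcp_rot: [[-0.031, 1.0, 0.002], [1.0, 0.031, 0.002], [0.002, 0.002, -1.0]]
contact_force: [-1.8, -2.7, 13.5]
gripper_width: 0.004
finger_force: 5.9
t: 23.0
tcp_pos: [427.0, 344.4, 109.1]
tcp_rot: [[-0.031, 1.0, 0.002], [1.0, 0.031, 0.002], [0.002, 0.002, -1.0]]
contact_force: [-5.6, -3.2, 20.1]
gripper_width: 0.003
finger_force: 9.7
```

```bash
for i in 1 2; do python3 nudge.py '[{"sz": -0.04},{"sz": -0.08},{"sz": -0.115},{"sz": -0.135},{"sz": -0.135}]'; python3 nudge.py '[{},{},{},{}]'
python3 nudge.py '[{"sz": 0.035},{"sz": 0.065},{"sz": 0.095},{"sz": 0.12},{"sz": 0.131}]'; python3 nudge.py '[{"sz": 0.002},{"sz": 0.003},{"sz": 0.003}]'; done | grep -E "^t:|pos|contact"
```

```text
t: 23.62
tcp_pos: [426.6, 344.0, 242.4]
contact_force: [-0.5, 0.6, -0.2]
t: 24.12
tcp_pos: [425.9, 343.3, 240.7]
contact_force: [-0.0, -0.5, 0.0]
t: 24.75
tcp_pos: [427.1, 344.7, 111.2]
contact_force: [-2.2, -0.9, 11.8]
t: 25.12
tcp_pos: [427.2, 344.5, 109.5]
contact_force: [-1.3, 0.4, 11.4]
t: 25.75
tcp_pos: [426.7, 344.0, 243.6]
contact_force: [0.1, -0.6, 0.1]
t: 26.25
tcp_pos: [425.9, 343.4, 241.7]
contact_force: [0.6, -0.1, 0.3]
t: 26.88
tcp_pos: [427.1, 344.8, 112.3]
contact_force: [-1.6, -0.6, 12.1]
t: 27.25
tcp_pos: [427.1, 344.6, 110.3]
contact_force: [-2.3, -0.5, 12.2]
```

Units first: shifts go in m. So -165 mm is -0.165, -145 mm is -0.145.

```bash
python3 nudge.py '[{"sz": -0.04},{"sz": -0.08},{"sz": -0.115},{"sz": -0.145},{"sz": -0.165}]'; python3 nudge.py '[{},{}]'; python3 nudge.py '[{"sx": -0.06},{"sx": -0.12},{"sx": -0.18},{"sx": -0.24},{"sx": -0.3}]'; python3 nudge.py '[{"sx": -0.06},{"sx": -0.12},{"sx": -0.12},{"sx": -0.12}]'
python3 - <<'E'
from rig import robot
import cv2
s=robot.read_camera("scene")["img"][:,:,::-1];t=robot.read_camera("top")["img"][:,:,::-1]
cv2.imwrite("pics/a5.png",cv2.hconcat([cv2.resize(s[160:310,250:430],(400,333)),cv2.resize(t[150:275,180:330],(400,333))]))
E
```

```text
t: 27.88
tcp_pos: [426.4, 343.7, 275.1]
tcp_rot: [[-0.03, 1.0, 0.002], [1.0, 0.03, 0.001], [0.001, 0.002, -1.0]]
contact_force: [-0.3, -0.2, -0.4]
gripper_width: -0.0
finger_force: 0.0
t: 28.12
tcp_pos: [425.6, 343.2, 271.7]
tcp_rot: [[-0.03, 1.0, -0.002], [1.0, 0.03, -0.001], [-0.001, -0.002, -1.0]]
contact_force: [-0.1, -0.7, -0.5]
gripper_width: -0.0
finger_force: 0.0
t: 28.75
tcp_pos: [434.2, 41.9, 271.5]
tcp_rot: [[-0.031, 1.0, -0.002], [1.0, 0.031, 0.0], [0.0, -0.002, -1.0]]
contact_force: [2.0, 0.7, -0.7]
gripper_width: -0.0
finger_force: 0.0
t: 29.25
tcp_pos: [438.2, -76.1, 271.9]
tcp_rot: [[-0.029, 1.0, -0.002], [1.0, 0.029, 0.001], [0.001, -0.002, -1.0]]
contact_force: [0.5, 0.4, 0.0]
gripper_width: -0.002
finger_force: 0.0
```

View pics/a5.png

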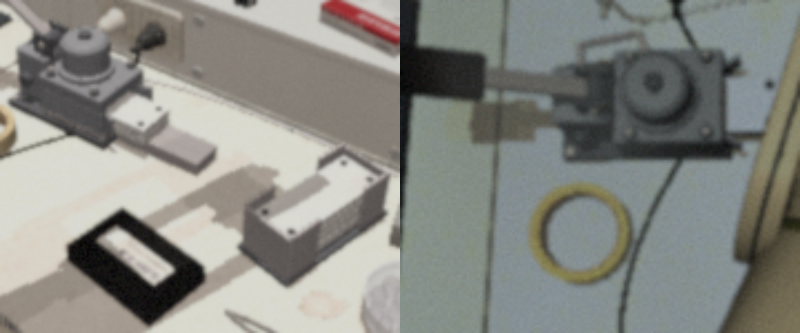

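The mould is still home in the press at (135,110), the lever is up at (440,70), and the rack still holds the lower moulds at (315,210). The tape at (580,232) hasn't moved. Handing in.

```bash
python3 -c "
from rig import robot
print(robot.close_job())"
```

```text
the job is handed in; nothing more can be done
None
```

The job is handed in: the top mould was set down on the loading table and let go, then slid home until it met the stop, and the lever got four full strokes (three were required) and is back up; the last picture shows the lower moulds still in the rack and the tape roll unmoved, but no verdict was returned.

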